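# Press a brass cap home with the bench locking clamp and release it

### The job

Lay the steel cylinder from its grey rest into the white saddle of the blue bench-mounted locking clamp, with the proud brass cap towards the clamp's moving jaw. Swing the clamp handle shut by feel until it snaps over centre, presses the cap fully home and stays locked on the part with your hand off it, pushing gently and never bearing hard on its stop; then flick the red release lever so that the jaw springs open, and leave the finished part lying free in the saddle. Do not shift the two glass beakers.

Things in the scene. Friction and masses are not known exactly. Their poses are not given: they have to be found in the camera images.
- clamp: Blue locking clamp, like pliers lying flat, bolted down on an aluminium plate (x -110 to 45, y -230 to 110 mm, 10 mm thick). Origin on the bench, z up; all that works lies at z = 50 mm. Frame fills x -100 to 70, y -75 to 21, z to 74; fixed handle x -30 to -8, y -225 to -45, z to 63. Handle and release lever are both pushed towards -x. Push nothing on it with over 40 N, the handle less.
- saddle (a point): Centre of the seated part, at clamp (-44, 85, 50) mm. The part lies along the clamp's x, cap to +x, in a white V saddle, 26 mm wide, clamp x -70 to -22, sides open for fingers down to the base plate (z 10). Fixed anvil: x -100 to -75, y 5 to 110, z to 64. The part may be laid up to 6 mm towards +x of this point; the closing jaw slides it to the anvil.
- part: Stainless cylinder, 30 mm diameter, 62 mm long, about 0.2 kg, with dark slots and ring. Origin at its centre (on the axis, half-way along the steel), x along the axis towards the brass cap. Starts lying on a narrow V rest, axis 45 mm above the bench; grasp it across the diameter from above.
- cap (a joint): How far the brass cap (27 mm diameter, 8 mm thick, press fit in the +x end of the part) stands proud, in m: 0 is fully home; starts at 0.003 to 0.005. It takes about 16 N along the axis to slide it.
- cap_face (a point): Centre of the outer face of the brass cap: 39 mm from the part's centre along its x when home.
- rest: Fixed grey rest for the part: base 85 x 60 x 10 mm with a white V rail 48 mm long (x) and 26 mm wide; origin on the bench under its middle.
- pad: Round black rubber pad (20 mm diameter) on the moving steel jaw; origin at the centre of its face, which presses the cap towards the clamp's -x. The jaw follows the handle. The pad is sprung, 12 N/mm, and gives about 5 mm when locked.
- pad_face (a point): Centre of the pad's face (same point as the pad's origin).
- handle: Moving handle: straight bar 18 mm thick, z 39 to 62, black grip. Origin on its vertical pivot at clamp (45, -55, 50) mm; the bar runs along its own -y, 145 mm. Closes by swinging towards the clamp's -x. It goes over centre somewhere within 0.18 rad either side of the clamp's -y (set by a screw, not measured); a hard stop lies only 0.05 rad further. Never push it with over 18 N.
- handle_end (a point): Free end of the handle on its centre line, z = 50 mm. Starts swung out to +x, 0.32 to 0.98 rad from the clamp's -y. Pushed at 125 mm from the pivot it takes 1 to 2 N, then 5 to 9 N from where the pad meets the cap (some 0.4 rad before over-centre), falling to nothing at over-centre; there it snaps on by itself to its stop and stays: stop pushing. Let go earlier, or empty, it drifts open.
- release_pivot (a point): Vertical pivot of the red release lever, at clamp (-5, -212, 50) mm.
- release_tab (a point): On the tab of the red release lever, 46 mm from its pivot. The tab is a bar 10 mm thick, z 37 to 63, ending 58 mm from the pivot, along the clamp's -y at rest. Pushed on its +x side towards -x, it pushes the locked handle back over centre after 0.15 to 0.4 rad with up to about 8 N; handle and jaw spring open and the push vanishes. End stop at 0.6 rad; it springs back.
- beaker: Small glass beaker, 64 mm diameter, 75 mm high; a bystander, leave it. Origin under its middle.
- beaker_big: Larger glass beaker, 76 mm diameter, 90 mm high; a bystander, leave it. Origin under its middle.
Not all that is in view belongs to the job. Leave any brown or pink look-alike of the part alone.

How it is judged (in metres and radians):
On the way, in this order (a step that is already met when the one before it is completed fails the run):
1. the part lies in the clamp's saddle, cap towards the moving jaw and still proud, let go (y of part in the frame of clamp between 0.08 and 0.09 m and z of part in the frame of clamp between 0.046 and 0.054 m and x of part in the frame of clamp between -0.05 and -0.026 m and angle between the x axis of part and the x axis of clamp, either way round below 0.12 rad and x of cap_face in the frame of clamp above -0.02 m and contact force between the fingers and part below 0.3 N and value of joint cap above 0.0015 m), for 0.2 s.
2. the clamp is locked on the part by itself, hand off, and the cap is fully home (y of part in the frame of clamp between 0.08 and 0.09 m and z of part in the frame of clamp between 0.046 and 0.054 m and x of part in the frame of clamp between -0.05 and -0.026 m and angle between the x axis of part and the x axis of clamp, either way round below 0.12 rad and contact force between pad and part above 15 N and value of joint cap below 0.001 m and contact force between each of the arm, the fingers and clamp below 0.5 N), for 0.3 s.
At the end, for the whole second after the job is handed in: The part lies free and at rest in the saddle (axis within 5 mm sideways, 4 mm in height, 0.12 rad; centre at clamp x -50 to -26 mm; cap end to the pad), cap home within 1 mm, clamp released: pad off the part, its face over 5 mm from the cap face (y of part in the frame of clamp between 0.08 and 0.09 m and z of part in the frame of clamp between 0.046 and 0.054 m and x of part in the frame of clamp between -0.05 and -0.026 m and angle between the x axis of part and the x axis of clamp, either way round below 0.12 rad and x of cap_face in the frame of clamp above -0.02 m and value of joint cap below 0.001 m and contact force between each of pad, the fingers and part below 0.3 N and distance between pad_face and cap_face above 0.005 m and linear speed of part below 0.01 m/s and contact force between each of the arm, the fingers and clamp below 0.5 N); the robot touches nothing.
It fails at once if the handle is pushed with more than 18 N (contact force between any of the arm, the fingers and handle above 18 N).
It fails at once if the clamp is pushed with more than 40 N (contact force between any of the arm, the fingers and clamp above 40 N).
It fails at once if a glass beaker is shifted by more than 30 mm (distance of any of beaker, beaker_big from where it was at the start of the episode above 0.03 m).
It also fails if it takes over 72 s, if anything falls off the work surface, if the arm or the gripper's body presses on something with over 40 N, if the wrist force passes 120 N, or if a joint passes its speed limit or range.

### The arm

A 6-joint arm with a two-finger parallel gripper is mounted at the origin on the work surface. World frame = base frame: x ahead of the robot, y to its left, z up, the work surface at z = 0. Lengths are in mm, angles in rad, forces in N, time in s.
With the tool pointing down it reaches from about 300 to 775 mm from the base axis. Payload 14.6 kg.
Tool frame: the origin (TCP) lies on the centre line of the jaws, within the pads' length; the fingertips stand 19 mm ahead of it and the grasp point (between the pads) is the TCP (bot.tip_reach is the distance from the TCP to the fingertips, in mm); y points along the fingers, x is the direction in which the jaws open and shut, and the axes are right-handed (so a half turn about y gives the same grasp; the last joint's range is limited). The gripper opens to 85 mm and grips with 20 to 120 N. Pads are 22 mm wide; open, the fingers measure 114 mm over their backs; the gripper's body (76 mm by 85 mm) begins 54 mm behind the grasp point. The pads swing forward as they close: fully open they stand 13 mm farther back than shut.
Start: joints at [-0.067, 0.3, 1.521, -0, 1.321, -0.067], TCP at [549.991, -0.002, 250.281] pointing down, gripper open.
Joint ranges: [-3.03, 3.03], [-0.79, 2.21], [0.23, 2.52], [-1.04, 4.18], [0, 3.07], [-2.55, 2.55]. Speed limits (rad/s): [2.22, 2.22, 2.57, 3.14, 3.14, 3.14].

### API

Orientations are given as a unit quaternion [w, x, y, z].
In Python, from rig import bot gives the robot as it stands. Calls block until the motion is done:
- bot.move_to(position, orientation): joint-space move of the TCP to a pose.
- bot.servo_line(position, attitude=None, speed=150, until_force=None): straight line of the TCP; attitude=None keeps the orientation; speed is the mean speed in mm/s. With until_force (N) it stops when the force on the tool has changed by that much, and returns True; else False.
- bot.move_joints(angles): joint-space move.
- bot.move_gripper(opening, grip_force=None): finger opening in mm; grip_force is the grip in N (None keeps the last); returns when the fingers have stopped.
- bot.dwell(seconds).
- bot.ik(position, orientation): joint angles nearest the present ones, or None.
- bot.read_state(): the state.
- bot.read_camera(name): name is "scene" or "side" or "wrist"; returns a dict with "image" (480x640x3 uint8, blue, green, red), "depth" (480x640 float32, mm along the optical axis (not along the pixel's ray), 0 where there is no reading), "fovy" (degrees; the focal length in pixels is half the picture's height over the tangent of half this angle, whatever the lens; pixels are square), "cx", "cy" (the principal point, pixels), "eye" and "attitude" of the camera in the world; the wrist camera has in their place "mount" (4x4, takes a point from camera to tool coordinates, whose origin is the TCP and whose axes are the tool frame's). Camera axes: x right, y down, z forward; pixel columns grow to the right and rows downward; lengths in mm; the calibration is good to about 2 mm. The wrist camera is an equidistant fisheye: a pixel r from the principal point sees the ray r / f radians off the axis. A picture is of the moment at which its call begins: read the wrist's pose just before it.
A pose or a line that the arm cannot do raises bot.MotionError and nothing moves.
- bot.finish_job(): hands the job in, once; it reports no verdict.
The state is a dict: "clock": time; "joint_positions": joint angles; "qvel": joint speeds; "effort": joint torques, N m; "ee_pos": TCP position; "tool_rot": TCP orientation; "ft_force": force on the tool from outside, world axes, zero at the start; "moment": the same for the moment, N m; "grip_width": finger opening in mm.
Only numpy, scipy, OpenCV 4.12 (cv2) and the standard library are available. Lean on these libraries where they do the work, as an engineer would, in place of code of your own. Each camera call takes 0.05 s, during which the arm holds its last target.

## Working session

There is one attempt and no reset: what is moved stays moved. The work goes in short steps, each a Python script; the robot and the scene stay as the last script left them, time stands still between calls to the robot, and variables do not carry over. Pictures are saved under pics/ and viewed, and the job is handed in when it is done.

```bash
ls; mkdir -p pics
python3 - <<'E'
from rig import bot
import cv2
s=bot.read_state();print(s)
for n in("scene","side","wrist"):
    c=bot.read_camera(n);cv2.imwrite(f"pics/{n}0.png",c["image"])
    import numpy as np
    np.savez(f"{n}0.npz",**{k:v for k,v in c.items()})
    print(n,{k:v for k,v in c.items() if k not in("image","depth")})
E
```

```text
pics
{'clock': 0.0, 'joint_positions': array([-6.65952079e-02,  3.00433837e-01,  1.52158395e+00,  1.46755219e-05,
        1.32069100e+00, -6.65544849e-02]), 'qvel': array([-1.34315956e-03, -7.54051596e-05,  5.06735468e-04,  7.80002884e-05,
        3.89350236e-05, -3.39534573e-04]), 'effort': array([ 2.33377898e-03, -5.43485534e+01, -3.61782753e+01,  2.82532977e-05,
        4.14875918e-03, -3.55991256e-05]), 'ee_pos': array([5.49788802e+02, 1.70055933e-02, 2.49740528e+02]), 'tool_rot': array([ 7.07137938e-01, -7.07075404e-01,  4.09088964e-04,  3.77719407e-04]), 'ft_force': array([ 0.36198336,  0.51484101, -0.2818836 ]), 'moment': array([-0.02468551,  0.00980774,  0.02576489]), 'grip_width': 85.0771868938279}
scene {'fovy': 43.141219079815066, 'cx': 315.18145233063706, 'cy': 241.2469348581978, 'eye': array([1425.86354234,  445.31835152,  841.82524285]), 'attitude': array([-0.25225067,  0.51120414,  0.74089521, -0.35512562])}
side {'fovy': 51.74105635925858, 'cx': 318.2415367883227, 'cy': 244.8918303985352, 'eye': array([-220.16967135, -652.43040621,  692.00254794]), 'attitude': array([-0.45888394,  0.80649982, -0.32782354,  0.17752546])}
wrist {'fovy': 65.70646984690485, 'cx': 323.66062167505106, 'cy': 238.8551336494058, 'mount': array([[ 9.99999922e-01, -1.89042557e-04, -3.48089953e-04,
        -1.00173738e-01],
       [ 2.74115332e-04, -3.04104289e-01,  9.52638707e-01,
        -1.24400545e+02],
       [-2.85944905e-04, -9.52638728e-01, -3.04104213e-01,
         7.78152429e+01],
       [ 0.00000000e+00,  0.00000000e+00,  0.00000000e+00,
         1.00000000e+00]])}
```

View pics/scene0.png

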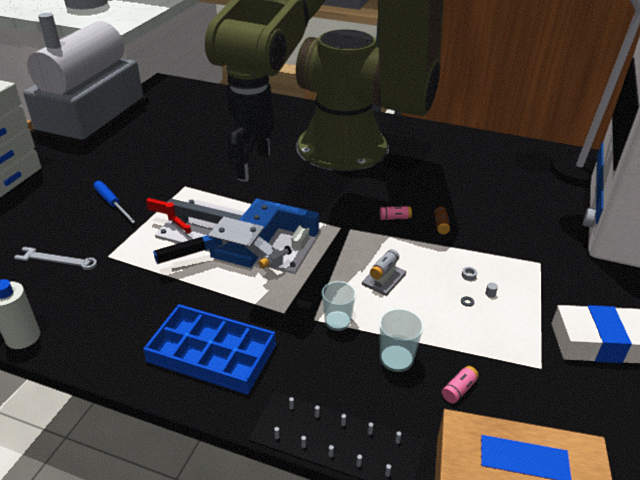

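View pics/side0.png

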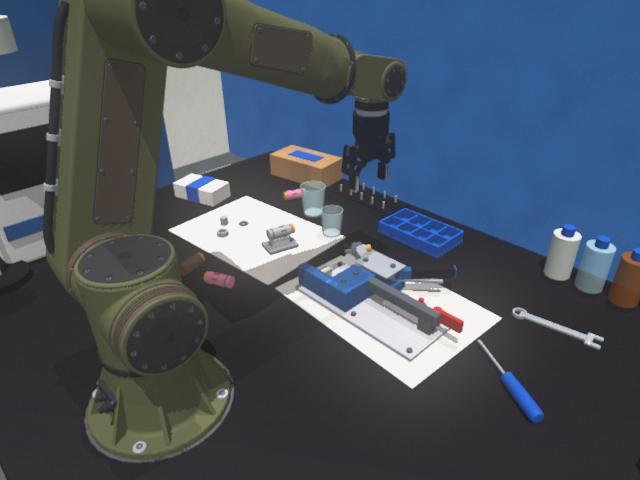

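View pics/wrist0.png

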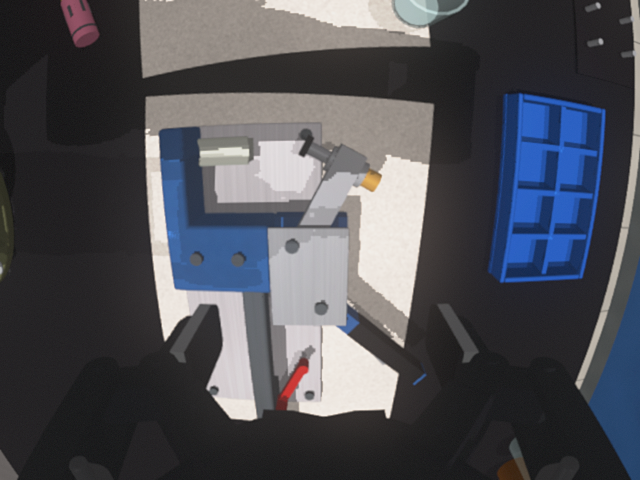

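The part is the steel cylinder with the brass cap on the grey rest, at scene (384,265). The look-alikes are pink at (396,213), brown at (443,220) and pink at (461,384). The orange knob at (265,262) belongs to the clamp. Next I'll localise the part and rest.

```bash
cat > h.py <<'E'
import numpy as np, cv2
from scipy.spatial.transform import Rotation as R
def Rq(q): return R.from_quat([q[1],q[2],q[3],q[0]])
def toq(r):
    a=r.as_quat(); return [a[3],a[0],a[1],a[2]]
def pose(c,s=None):
    if 'mount' in c:
        M=c['mount']; Rt=Rq(s['tool_rot']).as_matrix()
        return Rt@M[:3,:3], Rt@M[:3,3]+s['ee_pos']
    return Rq(c['attitude']).as_matrix(), np.array(c['eye'])
def ray(c,u,v):
    f=240/np.tan(np.radians(c['fovy'])/2)
    x,y=u-float(c['cx']),v-float(c['cy'])
    if 'mount' in c:
        r=np.hypot(x,y)+1e-9; t=r/f
        return np.array([x/r*np.sin(t),y/r*np.sin(t),np.cos(t)])
    return np.array([x/f,y/f,1.])
def atz(c,u,v,z,s=None):
    Rm,e=pose(c,s); d=Rm@ray(c,u,v); return e+d*(z-e[2])/d[2]
def atd(c,u,v,s=None):
    Rm,e=pose(c,s); d=ray(c,u,v); d=d/d[2]; D=float(c['depth'][int(round(v)),int(round(u))]); return e+Rm@(d*D),D
def proj(c,p,s=None):
    Rm,e=pose(c,s); q=Rm.T@(np.asarray(p)-e); f=240/np.tan(np.radians(c['fovy'])/2)
    if 'mount' in c:
        r=np.hypot(q[0],q[1])+1e-9; t=np.arctan2(r,q[2]); return np.array([c['cx']+f*t*q[0]/r,c['cy']+f*t*q[1]/r])
    return np.array([c['cx']+f*q[0]/q[2],c['cy']+f*q[1]/q[2]])
def down(th=0):
    # tool y down, tool x at world angle th
    return toq(R.from_euler('z',th)*R.from_euler('x',-np.pi/2))
def snap(bot,name,fn):
    s=bot.read_state(); c=bot.read_camera(name); cv2.imwrite(f'pics/{fn}.png',c['image'])
    import pickle; pickle.dump((s,c),open(fn+'.pkl','wb')); return s,c
def load(fn):
    import pickle; return pickle.load(open(fn+'.pkl','rb'))
E
python3 - <<'E'
from h import *
c=dict(np.load('scene0.npz'));d=dict(np.load('side0.npz'))
for u,v in((384,265),(377,271),(390,258),(384,281)):print('part scene',u,v,*atd(c,u,v))
for u,v in((281,231),(289,230),(281,244)):print('part side',u,v,*atd(d,u,v))
for u,v in((338,307),(399,340)):print('beakers',u,v,*atd(c,u,v), atz(c,u,v,40))
im=cv2.imread('pics/scene0.png');cv2.imwrite('pics/crop0.png',cv2.resize(im[160:400,100:500],None,fx=2,fy=2,interpolation=cv2.INTER_CUBIC))
E
```

```text
part scene 384 265 [517.1863396  260.51352708  58.42876792] 1205.265869140625
part scene 377 271 [535.53852819 251.61338726  54.77199906] 1196.39990234375
part scene 390 258 [491.8377807  266.02002234  58.43182983] 1222.4649658203125
part scene 384 281 [518.98472706 264.35736755  18.47424298] 1227.7015380859375
part side 281 231 [488.25342997 242.37451363  52.01094536] 1304.283447265625
part side 289 230 [513.05397067 239.22493039  46.37778038] 1319.7877197265625
part side 281 244 [486.4270587  243.48344943  12.36523475] 1324.352783203125
beakers 338 307 [670.41149488 215.91911308  66.97258658] 1099.0234375 [644.11424264 207.93373577  40.        ]
beakers 399 340 [727.91281749 341.93008592  87.86410059] 1009.878173828125 [683.60445486 335.3666358   40.        ]
```

View pics/crop0.png

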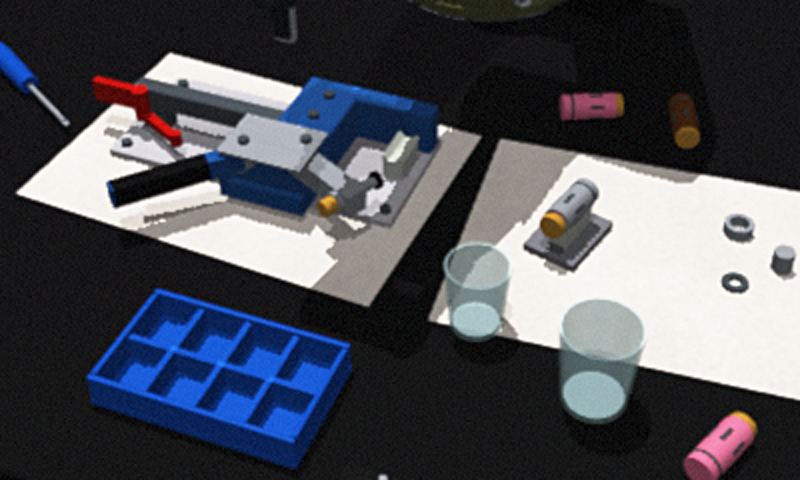

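The crop confirms it: the steel cylinder with brass cap is at crop (570,207), on the grey rest, with the cap towards the camera (+x). Next I'll view it from above.

Run:
```python
from h import *
from rig import bot
bot.move_to([520,270,230],down(0)); s,c=snap(bot,'wrist','w1'); print(s['clock'],s['ee_pos'])
```

```text
1.2083 [520.43201785 269.00935375 230.09437297]
```

View pics/w1.png

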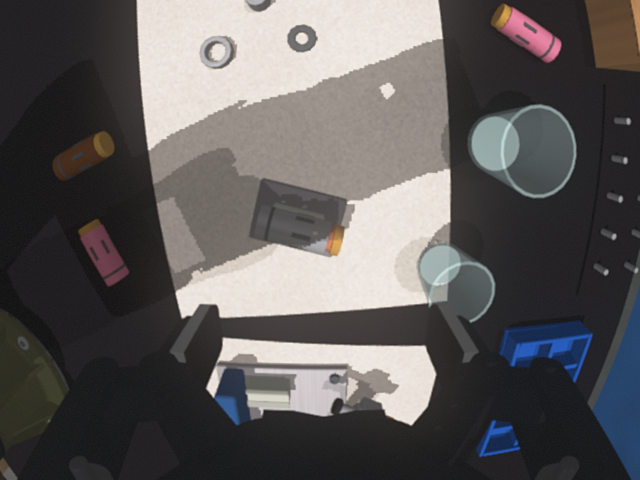

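Run:
```python
from h import *
im=cv2.imread('pics/w1.png');cv2.imwrite('pics/crop1.png',cv2.convertScaleAbs(cv2.resize(im[165:275,230:370],None,fx=5,fy=5,interpolation=cv2.INTER_CUBIC),alpha=1.7))
```

```text
(no output)
```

View pics/crop1.png

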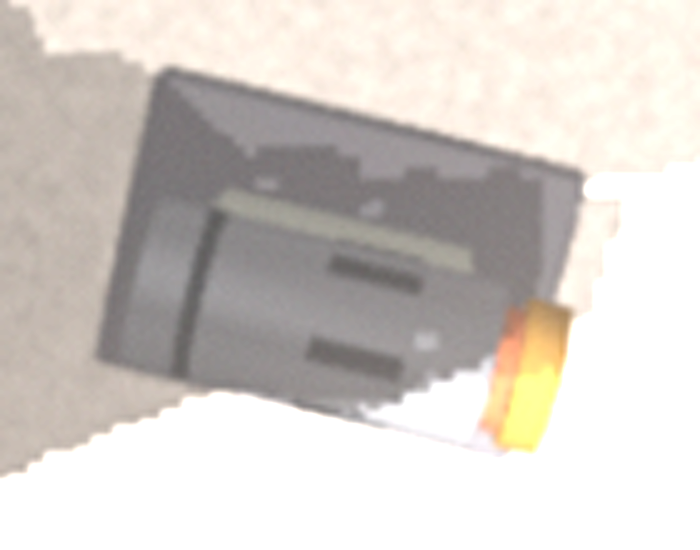

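Run:
```python
from h import *
from scipy.optimize import least_squares
s,c=load('w1')
Rm,e=pose(c,s)
P=[];Q=[]
for v in range(165,275):
    for u in range(230,370):
        D=float(c['depth'][v,u])
        if D<=0: continue
        d=ray(c,u,v);p=e+Rm@(d/d[2]*D)
        if 47<p[2]<66: P.append(p)
        elif p[2]<40: Q.append(p[2])
P=np.array(P);print(len(P),P.min(0),P.max(0)); print(np.percentile(Q,[5,20,50,80,95]))
# axis: 2D line + radius 15
def res(x):
    y0,th,z0=x; d=np.array([np.cos(th),np.sin(th)]); n=np.array([-d[1],d[0]])
    t=(P[:,:2]-[512,y0])@n
    return np.hypot(t,P[:,2]-z0)-15
r=least_squares(res,[253,-.2,45],loss='soft_l1');print(r.x,np.std(r.fun))
y0,th,z0=r.x;d=np.array([np.cos(th),np.sin(th)])
a=(P[:,:2]-[512,y0])@d;print(np.percentile(a,[0,1,2,50,98,99,100]))
f=lambda u,v,z:atz(c,230+u/5,165+v/5,z,s)
for u,v in((165,70),(580,175),(100,355)):print('base',f(u,v,10))
for nm,pts in dict(left=((150,200),(120,365)),steel=((515,300),(487,450)),cap=((572,310),(542,450))).items():
    q=[f(u,v,49) for u,v in pts];m=np.mean(q,0);print(nm,m,'along',(m[:2]-[512,y0])@d,'off',(m[:2]-[512,y0])@[-d[1],d[0]])
# beakers
for u,v in((495,144),(440,265)):print('beakerbase',atz(c,u,v,2,s))
```

```text
2823 [460.36267565 235.19666303  47.13280268] [537.65696541 279.55075492  63.03730755]
[ 0.32790695  0.98089734  1.71873094  7.53803486 11.40739623]
[251.98535493  -0.26917329  45.29000541] 1.06947668854049
[-50.89112536 -49.59153609 -48.90174336 -14.46438258  21.63987391
  22.51539968  23.72561909]
base [463.19080454 296.01566232  10.        ]
base [541.3943127  275.37785171  10.        ]
base [447.76908703 239.84154063  10.        ]
left [462.84348679 264.81022201  49.        ] along -50.79701580682756 off -0.7093597158793166
steel [525.85528437 248.04981223  49.        ] along 14.402967417965659 off -0.10922869450891927
cap [535.55825677 247.15239463  49.        ] along 23.995200603474498 off 1.606024728938556
beakerbase [693.12125927 334.48916868   2.        ]
beakerbase [643.01120776 205.14474778   2.        ]
```

Part centre is about (493,257), yaw about -0.265, and the rest base agrees. Next is a better top view of the clamp.

Run:
```python
from h import *
from rig import bot
bot.move_to([500,-70,280],down(0)); bot.dwell(0.3); s,c=snap(bot,'wrist','w2'); print(s['clock'],s['ee_pos'])
cv2.imwrite('pics/crop2.png',cv2.resize(c['image'][20:300,140:480],None,fx=2.3,fy=2.1,interpolation=cv2.INTER_CUBIC))
```

```text
2.8583 [500.10098301 -69.55077804 279.83704242]
```

View pics/w2.png

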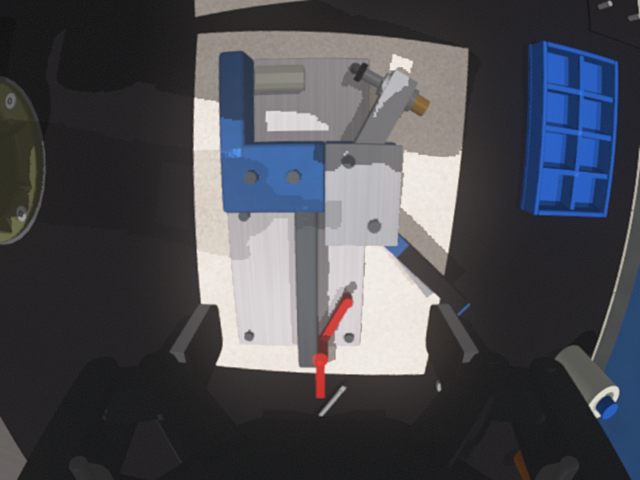

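View pics/crop2.png

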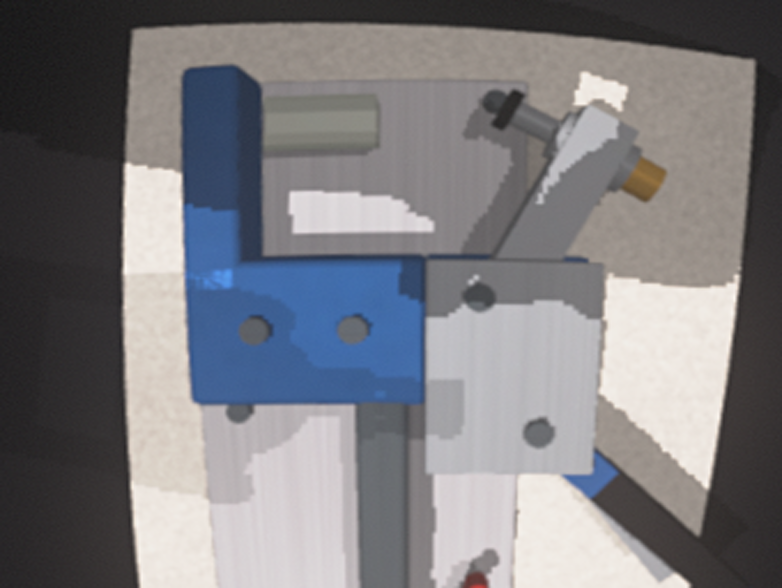

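Run:
```python
from h import *
from scipy.optimize import least_squares
s,c=load('w2')
cv2.imwrite('pics/crop2b.png',cv2.resize(c['image'][270:410,210:390],None,fx=4.2,fy=4.2,interpolation=cv2.INTER_CUBIC))
K=lambda u,v:(140+u/2.3,20+v/2.1)
obs=[((45,110,10),K(527,81)),((45,-230,10),(358,345)),((-110,-230,10),(238,345)),
 ((-30,-225,63),(297,366)),((-8,-225,63),(319,366)),((70,21,74),K(605,263)),((70,-75,74),K(593,474)),((-75,110,64),K(236,66)),((-100,110,64),K(184,70))]
def res(x):
    r=R.from_euler('z',x[2]).as_matrix()
    return np.concatenate([proj(c,r@np.array(p)+[x[0],x[1],0],s)-q for p,q in obs])
r=least_squares(res,[510,0,0],loss='soft_l1',f_scale=2);print(r.x);print(r.fun.reshape(-1,2).round(1))
x=r.x;rm=R.from_euler('z',x[2]).as_matrix()
T=lambda p:rm@np.array(p)+[x[0],x[1],0]
print('saddle',T((-44,85,50)))
im=c['image'].copy()
for p,q in obs:
    a=proj(c,T(p),s);cv2.circle(im,tuple(np.round(a).astype(int)),2,(0,255,0),1)
# saddle outline at z 45, handle pivot
for p in((-70,72,45),(-22,72,45),(-22,98,45),(-70,98,45),(-44,85,50),(45,-55,62),(-5,-212,63),(-5,-270,63)):
    a=proj(c,T(p),s);cv2.circle(im,tuple(np.round(a).astype(int)),2,(0,0,255),1)
cv2.imwrite('pics/ov2.png',im)
for u,v in((270,200),(236,100),(365,200),(340,70),(290,330),(280,75),(307,300),(440,290)):print(u,v,*atd(c,u,v,s))
```

```text
[ 5.01119492e+02 -3.00821375e+01 -3.39918146e-03]
[[-0.5 -0.4]
 [ 1.5  0.9]
 [ 0.6 -1. ]
 [ 0.7  2. ]
 [-2.   2.3]
 [ 0.5  0.1]
 [ 0.4  1.4]
 [ 0.4 -2. ]
 [-3.3 -1.8]]
saddle [457.40867584  55.06693517  50.        ]
270 200 [449.52841312 -61.85192575  64.92321353] 344.5911865234375
236 100 [419.90060756  32.57385058  64.51037781] 316.2861022949219
365 200 [537.79546951 -60.71970995  70.64622003] 338.7591857910156
340 70 [516.63793906  66.05749343  10.33775995] 357.6740417480469
290 330 [ 458.29774638 -235.37002179   11.2260848 ] 448.50103759765625
280 75 [457.24624006  57.9219382   35.43875713] 336.25909423828125
307 300 [ 482.80104061 -166.04468697   64.14860198] 376.9956970214844
440 290 [ 622.2607937  -157.1589398    62.67094806] 375.645263671875
```

View pics/ov2.png

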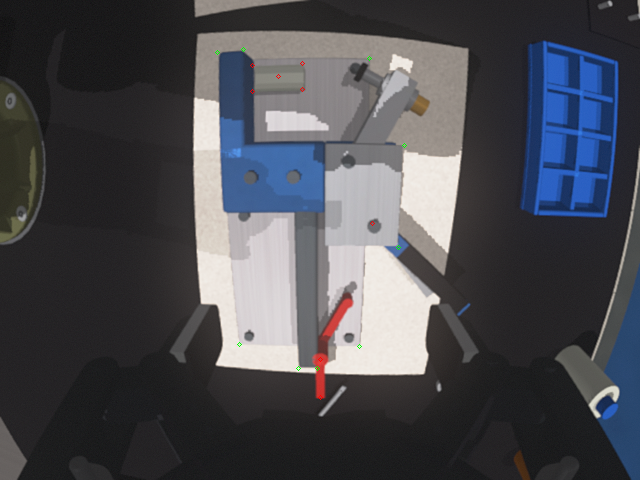

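View pics/crop2b.png

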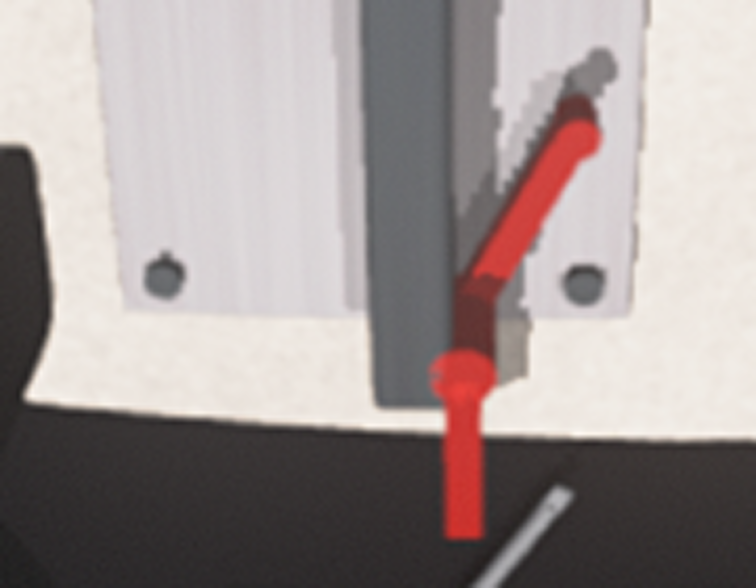

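Clamp pose is about (501,-30) with yaw about 0, so the saddle is near world (457,54.5). I'll check the part once more from the grasp orientation.

Run:
```python
from h import *
from rig import bot
print(bot.tip_reach)
bot.move_to([493,257,170],down(1.306)); bot.move_gripper(60); s,c=snap(bot,'wrist','w3'); print(s['clock'],s['ee_pos'],s['joint_positions'],s['grip_width'],bot.tip_reach)
Rm,e=pose(c,s)
P=[]
f=c['depth']
for v in range(0,480,1):
    for u in range(150,500,1):
        D=float(f[v,u])
        if D<=0: continue
        d=ray(c,u,v);p=e+Rm@(d/d[2]*D)
        if 48<p[2]<64 and np.hypot(p[0]-493,p[1]-257)<50: P.append(p)
P=np.array(P);print(len(P))
from scipy.optimize import least_squares
def res(x):
    y0,th,z0=x; d=np.array([np.cos(th),np.sin(th)]); n=np.array([-d[1],d[0]])
    return np.hypot((P[:,:2]-[493,y0])@n,P[:,2]-z0)-15
r=least_squares(res,[257,-.26,45],loss='soft_l1');print(r.x,np.std(r.fun))
y0,th,z0=r.x;d=np.array([np.cos(th),np.sin(th)])
a=(P[:,:2]-[493,y0])@d;print(np.percentile(a,[0,1,2,50,98,99,100]))
```

```text
19.0
4.5833 [493.17868614 256.66588506 170.12193985] [ 4.14005536e-01  3.90614392e-01  1.59434141e+00 -6.69009673e-05
  1.15645596e+00 -8.91220201e-01] 59.95479711430244 19.0
4230
[257.14838666  -0.25730305  45.2443257 ] 1.2617195107821155
[-31.12004075 -30.85178766 -30.73553933   1.210528    41.02293119
  42.06828615  43.26381567]
```

View pics/w3.png

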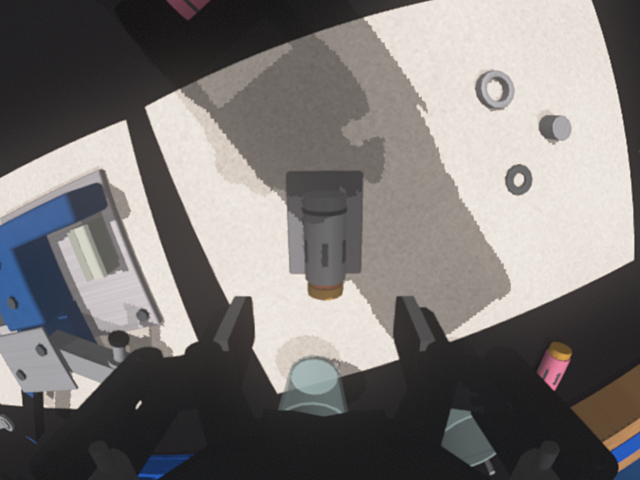

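The part lies straight between the fingers: end at (323,197), cap at (325,290), proud about 4 mm. Centre is (493,257), yaw -0.257. Now I'll grasp it.

Run:
```python
from h import *
from rig import bot
th=np.pi/2-0.257
bot.move_to([493,257.1,110],down(th))
bot.servo_line([493,257.1,46],speed=100,until_force=15)
print(bot.read_state()['ee_pos'])
bot.move_gripper(20,40); s=bot.read_state(); print(s['grip_width'],s['ft_force'])
bot.servo_line([493,257.1,150],speed=120); s,c=snap(bot,'wrist','w4'); print(s['clock'],s['grip_width'],s['ft_force'])
```

```text
[493.40552675 257.28809024  46.75269573]
29.01293136720534 [-1.06474234  0.26282688  6.45604154]
7.1667 28.625444888407458 [ 0.38967734  0.27462311 -2.84507743]
```

View pics/w4.png

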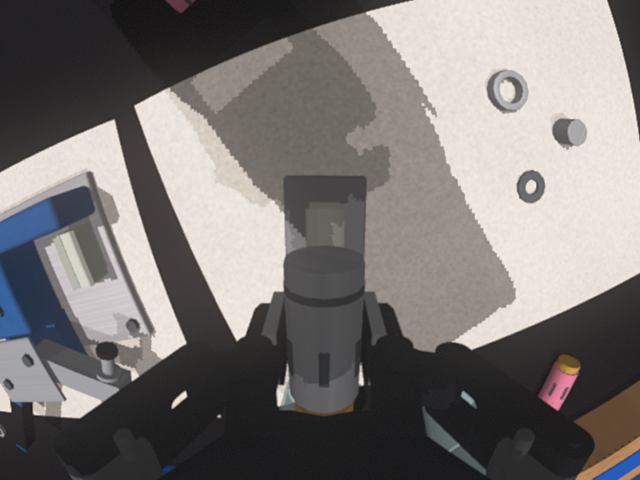

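Run:
```python
from h import *
from rig import bot
s,c=load('w4')
Rt=Rq(s['tool_rot']).as_matrix()
for z in(29,31,33):
    print(z,[proj(c,s['ee_pos']+Rt@np.array([x,y,z]),s).round(1) for x,y in((0,-14),(-15,1),(15,1))])
# target
cl=np.array([501.1,-30.6]);yaw=-0.0034
r=R.from_euler('z',yaw).as_matrix()
p=r@np.array([-41,85,0])+[cl[0],cl[1],0]
bot.move_to([p[0],p[1],140],down(np.pi/2+yaw)); bot.dwell(.2)
s,c=snap(bot,'wrist','w5'); print(s['clock'],s['ee_pos'],s['grip_width'],p)
```

```text
29 [array([324. , 279.3]), array([282.7, 262.4]), array([365.2, 262.3])]
31 [array([324. , 273.6]), array([282.5, 257.2]), array([365.4, 257.2])]
33 [array([324. , 267.9]), array([282.3, 252. ]), array([365.6, 252. ])]
8.25 [460.63228973  55.46418573 139.93223213] 28.972348387342755 [460.38923642  54.53890843   0.        ]
```

View pics/w5.png

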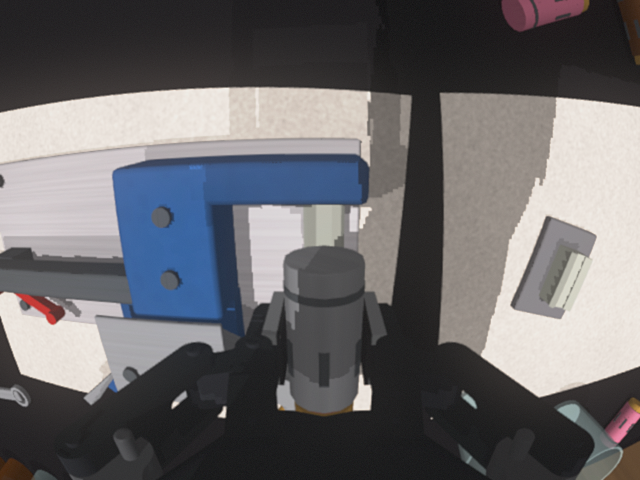

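```bash
python3 - <<'E'
from h import *
s,c=load('w5')
Rm,e=pose(c,s)
for u in (280,324,350):
    for v in range(196,216,2):
        p,D=atd(c,u,v,s); print(u,v,p.round(1),atz(c,u,v,64,s)[:2].round(1))
for u,v in((303,225),(345,225),(324,225)):print(atd(c,u,v,s)[0].round(1),atz(c,u,v,40,s).round(1))
E
python3 - <<'E'
import sys;sys.path.insert(0,'.')
from h import *
im=load('w5')[1]['image'];cv2.imwrite('pics/crop5.png',cv2.resize(im[140:300,230:400],None,fx=4,fy=3.7,interpolation=cv2.INTER_CUBIC))
E
```

```text
280 196 [421.8  31.4  63.8] [421.7  31.5]
280 198 [422.7  31.5  64.5] [422.9  31.4]
280 200 [423.9  31.4  64.5] [424.   31.4]
280 202 [425.2  31.3  63.6] [425.1  31.3]
280 204 [427.   30.9  60.7] [426.2  31.3]
280 206 [439.  25.  12.] [427.4  31.3]
280 208 [440.6  24.8  11.2] [428.5  31.2]
280 210 [442.2  24.7  10.5] [429.7  31.2]
280 212 [443.7  24.6  10.3] [430.8  31.2]
280 214 [445.3  24.5   9.9] [432.   31.1]
324 196 [421.7  55.7  64.8] [421.9  55.7]
324 198 [423.   55.7  64.4] [423.   55.7]
324 200 [424.2  55.7  63.7] [424.1  55.7]
324 202 [425.4  55.7  63.6] [425.3  55.7]
324 204 [426.9  55.7  61.6] [426.4  55.7]
324 206 [434.2  55.7  34.4] [427.5  55.7]
324 208 [435.6  55.7  33.8] [428.7  55.7]
324 210 [437.   55.7  33.5] [429.8  55.7]
324 212 [437.8  55.7  35.7] [430.9  55.7]
324 214 [439.3  55.7  34.9] [432.1  55.6]
350 196 [421.6  69.8  65.4] [421.9  69.9]
350 198 [422.7  69.9  65.4] [423.  70.]
350 200 [423.9  69.9  65.2] [424.1  70. ]
350 202 [425.3  70.   63.9] [425.3  70. ]
350 204 [426.9  70.2  61.8] [426.4  70. ]
350 206 [439.2  73.8  11.8] [427.5  70. ]
350 208 [440.9  73.9  10.6] [428.7  70. ]
350 210 [442.3  73.9  10.8] [429.8  70.1]
350 212 [444.  74.  10.] [431.   70.1]
350 214 [445.   73.9  11.8] [432.1  70.1]
[446.   42.3  36.8] [445.1  42.5  40. ]
[453.4  70.6  10.1] [445.1  68.8  40. ]
[446.7  55.6  34.3] [445.1  55.6  40. ]
```

View pics/crop5.png

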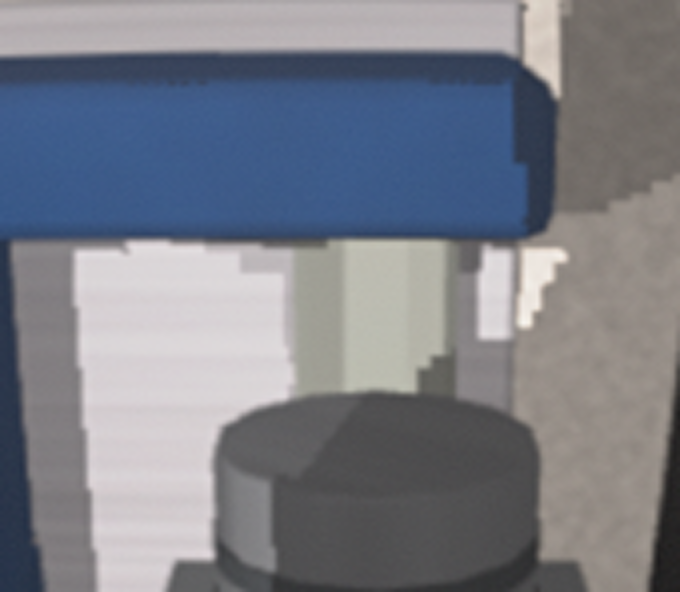

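Run:
```python
from h import *
from rig import bot
q=down(np.pi/2-0.0034)
bot.servo_line([460.8,54.8,70],q,speed=100)
print(bot.read_state()['ft_force'],bot.read_state()['ee_pos'])
h=bot.servo_line([460.8,54.8,49],q,speed=20,until_force=6)
s=bot.read_state();print(h,s['clock'],s['ee_pos'],s['ft_force'])
```

```text
[ 0.19892224 -0.79863107 -2.73942623] [461.13083645  54.83598735  70.47670084]
True 9.9917 [460.75584573  54.96012016  51.91915782] [0.16134031 0.87142163 5.29648155]
```

Run:
```python
from h import *
from rig import bot
bot.move_gripper(46); bot.dwell(.2)
s=bot.read_state();print(s['ft_force'])
bot.servo_line([460.8,54.8,150],speed=150)
bot.dwell(.1);s,c=snap(bot,'wrist','w6');print(s['clock'],s['ee_pos'])
P=[]
Rm,e=pose(c,s)
for v in range(180,480):
    for u in range(200,450):
        D=float(c['depth'][v,u])
        if D<=0: continue
        d=ray(c,u,v);p=e+Rm@(d/d[2]*D)
        if 52<p[2]<68 and np.hypot(p[0]-460,p[1]-55)<50 and p[0]>430 and abs(p[1]-55)<20: P.append(p)
P=np.array(P);print(len(P))
from scipy.optimize import least_squares
def res(x):
    y0,th,z0=x; d=np.array([np.cos(th),np.sin(th)]); n=np.array([-d[1],d[0]])
    return np.hypot((P[:,:2]-[460,y0])@n,P[:,2]-z0)-15
r=least_squares(res,[55,0,50],loss='soft_l1');print(r.x,np.std(r.fun),np.percentile(P[:,0],[0,1,50,99,100]))
```

```text
[ 0.18441299 -0.35949425  0.86432259]
11.4083 [460.35445547  54.7633588  148.96871169]
4965
[ 5.52264847e+01 -3.21080858e-03  5.03019826e+01] 0.9829790769060479 [430.00546449 430.4487987  462.12565419 502.40304745 504.29302541]
```

View pics/w6.png

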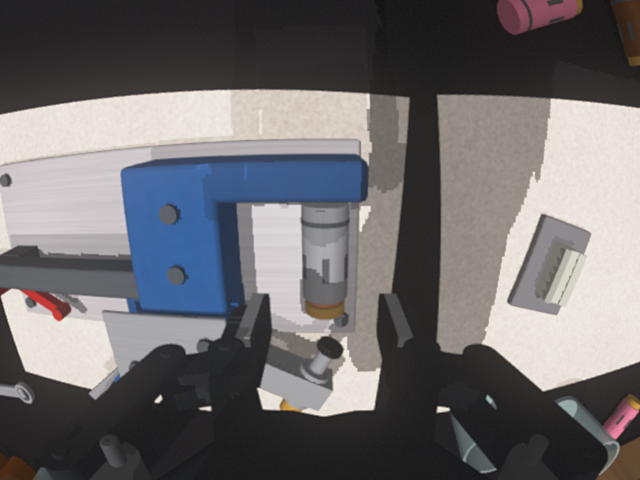

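The part is seated: axis height 50.3, y 55.2, yaw about 0, cap towards the open jaw. The brass end is at (323,312) and the pad at (328,348). Next is the handle.

```bash
cat >> h.py <<'E'
CL=np.array([501.8,-29.8,0.]);YAW=-0.0034
RC=R.from_euler('z',YAW).as_matrix()
def W(p): return RC@np.array(p,float)+CL
PIV=W((45,-55,0))
def hpose(phi,r,gap,z):
    """finger-centre pose; gap = clearance between bar face and finger side"""
    a=phi+YAW
    u=np.array([np.sin(a),-np.cos(a),0]); n=np.array([-np.cos(a),-np.sin(a),0])
    p=PIV+u*r-n*(9+11+gap); p[2]=z
    return p,down(a-np.pi/2),n
E
python3 - <<'E'
from h import *
from rig import bot
bot.move_gripper(0,40)
p,q,n=hpose(0.81,125,40,170)
bot.move_to(p,q);bot.dwell(.2);s,c=snap(bot,'wrist','w7');print(s['clock'],s['ee_pos'],s['grip_width'],s['ft_force'],s['joint_positions'])
Rm,e=pose(c,s);P=[]
for v in range(0,480):
    for u in range(0,640):
        D=float(c['depth'][v,u])
        if D<=0: continue
        d=ray(c,u,v);p=e+Rm@(d/d[2]*D)
        if 57<p[2]<67: P.append(p)
P=np.array(P);np.save('P7.npy',P)
d=P[:,:2]-PIV[:2];r=np.hypot(*d.T);a=np.arctan2(d[:,0],-d[:,1])
m=(r>60)&(r<150)&(a>.2)&(a<1.2);print(m.sum(),np.median(a[m]),np.percentile(r[m],[1,99]))
off=r*np.sin(a-np.median(a[m]));print(np.percentile(off[m],[1,5,50,95,99]))
for lo in range(70,146,15):
    k=m&(r>lo)&(r<lo+15);print(lo,k.sum(),np.percentile(a[k],[3,97]) if k.sum() else '', np.percentile(off[k],[3,97]) if k.sum() else '')
E
```

```text
13.9417 [ 678.33860806 -127.8423458   170.15966632] -0.14304241936023626 [ 0.09721769  0.05316038 -0.23559324] [-2.39321976e-01  6.81841507e-01  1.14901652e+00 -1.19920149e-05
  1.31058786e+00  5.24124887e-01]
1369 0.8633631197677887 [ 60.38478896 100.11271034]
[-11.33818453 -10.20993549   0.           7.14664488   7.76768173]
70 514 [0.72174862 0.9578054 ] [-10.77535306   7.09889818]
85 492 [0.74581093 0.9413043 ] [-10.65777972   6.96277205]
100 18 [0.91144512 0.93127974] [4.82453519 6.82335807]
115 0  
130 0  
145 0
```

View pics/w7.png

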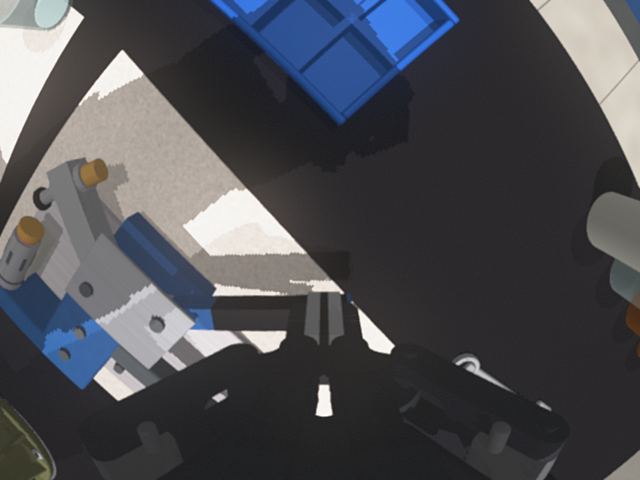

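Handle angle is about 0.84 rad; the bar edge shows at (265,298)-(265,325) and its end near (350,297). Now descending beside it and feeling for contact.

Run:
```python
from h import *
from rig import bot
phi=.84
p,q,n=hpose(phi,125,18,100); bot.move_to(p,q)
p,q,n=hpose(phi,125,18,58); bot.servo_line(p,q,speed=100); bot.dwell(.2)
s=bot.read_state();f0=s['ft_force'].copy();print(s['clock'],s['ee_pos'],p,f0)
for g in (12,8,5,2,-1,-4,-7,-10):
    p,q,n=hpose(phi,125,g,58); h=bot.servo_line(p,q,speed=25,until_force=4)
    s=bot.read_state();F=-(s['ft_force']-f0)@n;print(g,h,round(s['clock'],2),(s['ft_force']-f0).round(2),'F',round(F,2),(s['ee_pos']-p).round(2))
    if h or F>0.8: break
np.save('f0.npy',f0)
```

```text
15.15 [ 665.2207081  -140.56620392   58.8422551 ] [ 664.86856958 -140.49148654   58.        ] [ 0.52829741  0.02447436 -1.00752234]
12 False 15.54 [-1.09  0.33  0.82] F -0.49 [-0.06 -0.2   0.11]
8 False 15.85 [ 0.   -0.41  1.16] F -0.3 [-0.09 -0.12  0.  ]
5 False 16.12 [-0.57  0.52  1.45] F 0.0 [-0.09 -0.13 -0.  ]
2 False 16.38 [-0.71  0.57  1.7 ] F -0.05 [-0.1  -0.12 -0.01]
-1 False 16.65 [-0.52  1.16  1.61] F 0.51 [-0.09 -0.13  0.02]
-4 False 16.92 [-0.4   0.47  0.55] F 0.08 [-0.11 -0.14  0.  ]
-7 False 17.18 [-0.75 -0.99  1.24] F -1.24 [-0.12 -0.13 -0.01]
-10 False 17.45 [-0.44  0.55  0.61] F 0.11 [-0.11 -0.16 -0.01]
```

Run:
```python
from h import *
from rig import bot
f0=np.load('f0.npy');p,q,n=hpose(.84,125,0,58)
fs=[]
for i in range(8): fs.append(bot.read_state()['ft_force']-f0); bot.dwell(.02)
fs=np.array(fs);print(fs.mean(0),fs.std(0),-(fs@n).round(2))
s,c=snap(bot,'wrist','w8');snap(bot,'scene','sc8');print(s['clock'])
sc=load('sc8')[1]['image'];cv2.imwrite('pics/sc8c.png',cv2.resize(sc[160:320,80:330],None,fx=3,fy=3,interpolation=cv2.INTER_CUBIC))
```

```text
[-0.44566052 -0.00885378  0.90549246] [0.46933856 0.44772574 0.43416833] [ 0.11 -0.99 -0.6  -0.28  0.18 -0.75 -0.64  0.52]
17.5833
```

View pics/w8.png

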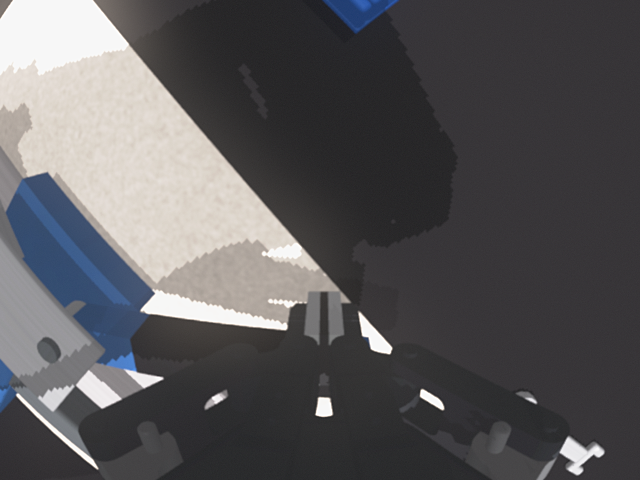

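View pics/sc8c.png

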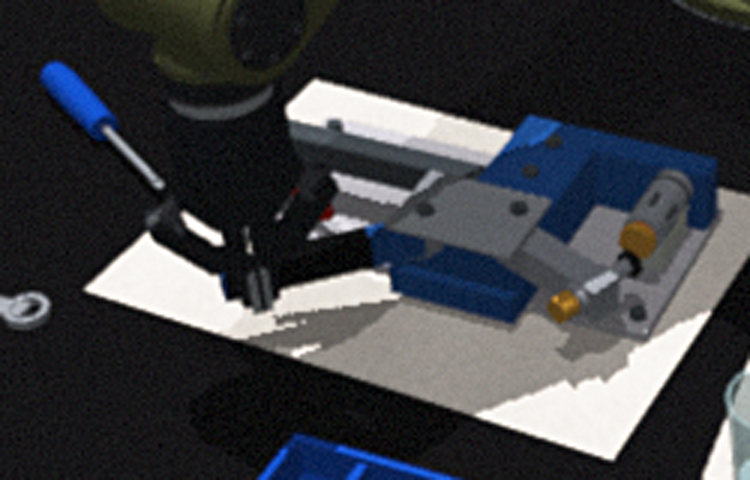

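The fingers are at the bar and it looks slightly swung (about 0.08 rad against w7), but the force is within noise. I'll continue along the arc with averaged forces.

```bash
cat >> h.py <<'E'
def force(bot,k=5):
    fs=[]
    for i in range(k): fs.append(bot.read_state()['ft_force']); bot.dwell(.01)
    return np.mean(fs,0)
def arc(bot,phi,speed=40,lim=9):
    p,q,n=hpose(phi,125,0,58)
    h=bot.servo_line(p,q,speed=speed,until_force=lim)
    f=force(bot); s=bot.read_state()
    F=-f@n; print(round(phi,3),h,round(s['clock'],2),f.round(2),'F',round(F,2),(s['ee_pos']-p).round(1)[:2],flush=True)
    return h,F
E
python3 - <<'E'
from h import *
from rig import bot
for phi in np.arange(.76,.45,-.04):
    h,F=arc(bot,phi)
    if h or F>3: break
E
```

```text
0.76 False 17.98 [0.12 0.02 0.13] F 0.1 [0. 0.]
0.72 False 18.29 [0.27 0.29 0.1 ] F 0.39 [-0. -0.]
0.68 False 18.61 [-0.01  0.15  0.31] F 0.08 [0. 0.]
0.64 False 18.93 [-0.04  0.44  0.23] F 0.23 [0.1 0.1]
0.6 False 19.24 [-0.07 -0.22 -0.27] F -0.18 [0.1 0.1]
0.56 False 19.56 [ 0.24 -0.18 -0.04] F 0.11 [0.1 0.1]
0.52 False 19.88 [0.59 0.25 0.15] F 0.64 [0.1 0.1]
0.48 False 20.19 [ 1.59  1.32 -0.16] F 2.02 [0.2 0.2]
```

Run:
```python
from h import *
from rig import bot
s,c=snap(bot,'scene','sc9');s2,c2=snap(bot,'side','sd9')
a=cv2.resize(c['image'][160:320,80:330],None,fx=3,fy=3,interpolation=cv2.INTER_CUBIC)
b=cv2.resize(c2['image'][210:370,280:530],None,fx=3,fy=3,interpolation=cv2.INTER_CUBIC)
cv2.imwrite('pics/sc9c.png',a);cv2.imwrite('pics/sd9c.png',b)
```

```text
(no output)
```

View pics/sc9c.png

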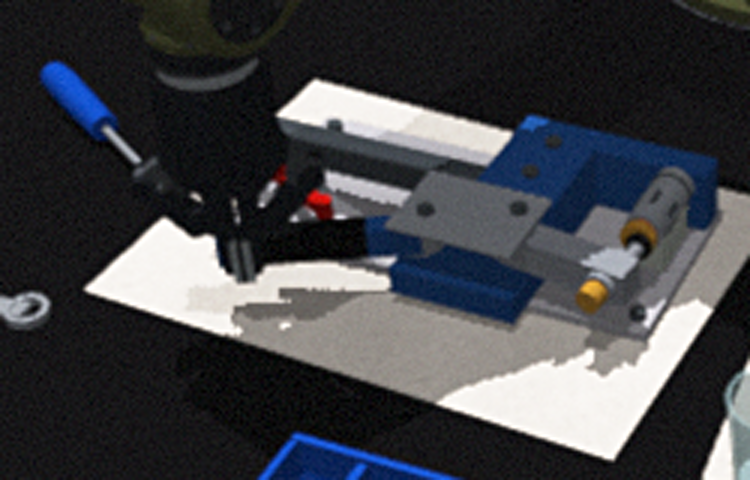

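View pics/sd9c.png

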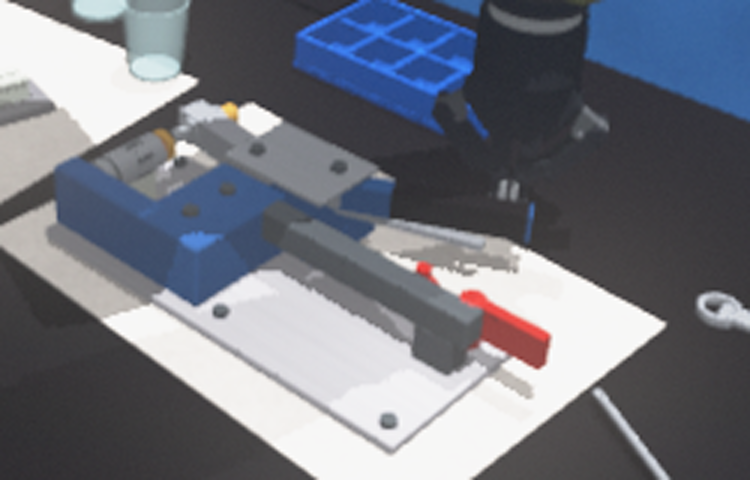

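The handle is moving with the fingers, and the pad is now at the cap (scene crop (637,243)). From here I'll use finer steps.

Run:
```python
from h import *
from rig import bot
pk=0
for phi in np.arange(.45,.26,-.03):
    h,F=arc(bot,phi,30); pk=max(pk,F)
    if h or F>12 or (pk>4 and F<1.5): break
```

```text
0.45 False 20.61 [ 4.73  2.29 -0.63] F 5.25 [0.3 0.1]
0.42 False 20.93 [ 6.32  2.3  -0.85] F 6.71 [0.4 0.1]
0.39 False 21.24 [ 5.92  1.95 -0.42] F 6.22 [0.4 0. ]
0.36 False 21.56 [ 5.27  2.1  -0.23] F 5.67 [0.3 0. ]
0.33 False 21.88 [ 5.12  0.97 -0.6 ] F 5.16 [ 0.2 -0. ]
0.3 False 22.19 [ 5.63  0.95 -0.36] F 5.66 [ 0.3 -0.1]
0.27 False 22.51 [ 5.25 -0.19 -0.4 ] F 5.01 [ 0.3 -0.1]
```

Run:
```python
from h import *
from rig import bot
for phi in np.arange(.25,-.25,-.018):
    h,F=arc(bot,phi,25,6)
    if h or F>12 or F<1.3: break
```

```text
0.25 False 22.8 [ 5.4  -0.75 -0.47] F 5.05 [ 0.2 -0.1]
0.232 False 23.09 [ 4.51 -2.   -0.41] F 3.94 [ 0.2 -0.2]
0.214 False 23.38 [ 3.87 -1.87  0.14] F 3.4 [ 0.1 -0. ]
0.196 False 23.68 [ 3.19 -1.65  0.35] F 2.82 [-0.   0.1]
0.178 False 23.97 [ 2.04 -0.54  0.7 ] F 1.91 [-0.2  0. ]
0.16 False 24.26 [ 0.67 -0.09  0.42] F 0.64 [-0.2  0.1]
```

Run:
```python
from h import *
from rig import bot
print(force(bot,8))
s,c=snap(bot,'wrist','w10');s,c2=snap(bot,'scene','sc10');print(s['clock'])
cv2.imwrite('pics/w10c.png',cv2.resize(c['image'][200:400,100:440],None,fx=2.3,fy=2.3,interpolation=cv2.INTER_CUBIC))
cv2.imwrite('pics/sc10c.png',cv2.resize(c2['image'][160:320,80:330],None,fx=3,fy=3,interpolation=cv2.INTER_CUBIC))
```

```text
[ 0.7995182  -0.30348126  0.29155069]
24.375
```

View pics/w10c.png

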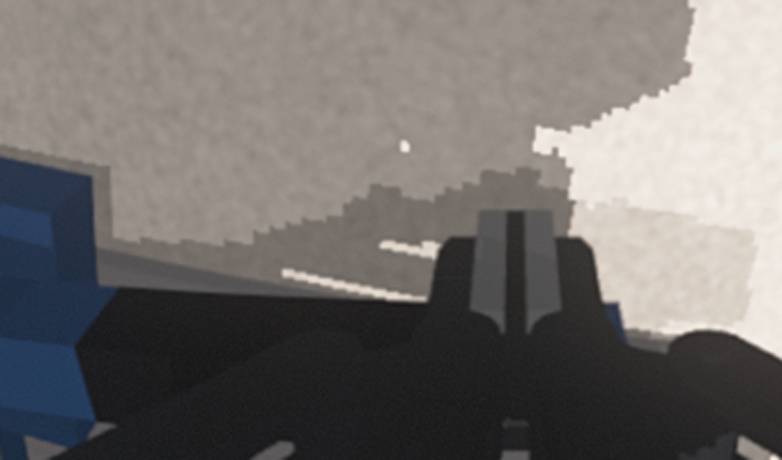

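View pics/sc10c.png

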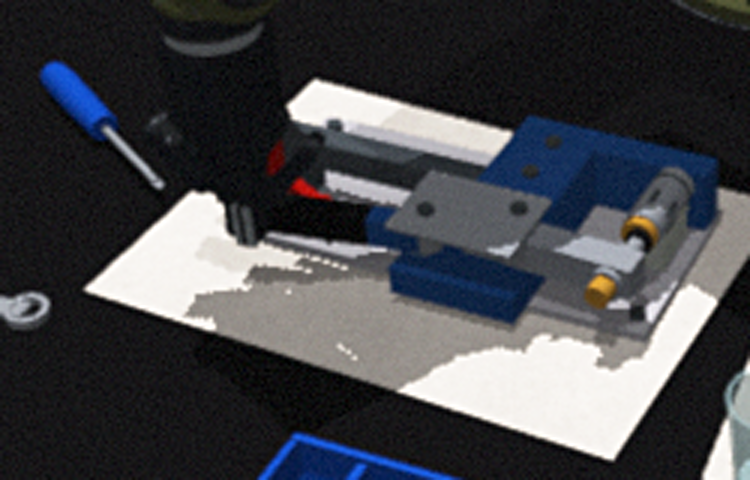

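Run:
```python
from h import *
from rig import bot
for phi in (.152,.144,.136):
    h,F=arc(bot,phi,15,3); f=force(bot,10);print(f.round(2))
    if h or F>2 or (F<.25 and f[0]<.3): break
s,c=snap(bot,'wrist','w11')
cv2.imwrite('pics/w11c.png',cv2.resize(c['image'][200:400,100:440],None,fx=2.3,fy=2.3,interpolation=cv2.INTER_CUBIC))
```

```text
0.152 False 24.72 [0.4  0.36 0.53] F 0.45 [-0.1  0. ]
[ 0.78  0.38 -0.1 ]
0.144 False 25.09 [ 0.27 -0.17 -0.03] F 0.25 [-0.1 -0.1]
[-0.04  0.34 -0.33]
```

View pics/w11c.png

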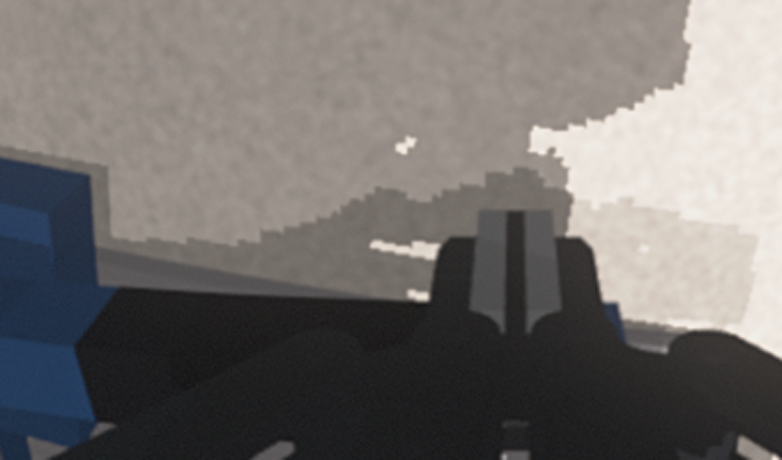

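The bar still lies against the fingers (edge (120,290)-(430,303), unchanged), so it is near dead centre. I'll continue in 1 mm steps.

Run:
```python
from h import *
from rig import bot
for phi in (.136,.128,.12,.112):
    h,F=arc(bot,phi,15,3); f=force(bot,5)
    if h or F>2 : break
    s,c=snap(bot,'wrist','w12')
    # bar edge row profile: col 180..270
    g=c['image'].astype(int).sum(2)
    rows=[]
    for u in (160,190,220,250,270):
        col=g[300:345,u]; k=np.argmax(col<150); rows.append(300+k)
    print(f.round(2),rows)
s,c=load('w11');g=c['image'].astype(int).sum(2);print('w11',[300+int(np.argmax(g[300:345,u]<150)) for u in (160,190,220,250,270)])
s,c=load('w10');g=c['image'].astype(int).sum(2);print('w10',[300+int(np.argmax(g[300:345,u]<150)) for u in (160,190,220,250,270)])
```

```text
0.136 False 25.52 [-0.19  0.11 -0.15] F -0.17 [-0.1 -0. ]
[ 0.02  0.27 -0.38] [np.int64(325), np.int64(328), np.int64(329), np.int64(330), np.int64(331)]
0.128 False 25.9 [ 0.07  0.2  -0.31] F 0.09 [-0.1 -0. ]
[ 0.22 -0.29  0.14] [np.int64(326), np.int64(328), np.int64(329), np.int64(330), np.int64(331)]
0.12 False 26.28 [0.16 0.33 0.07] F 0.2 [-0. -0.]
[-0.01 -0.52  0.09] [np.int64(327), np.int64(329), np.int64(331), np.int64(333), np.int64(334)]
0.112 False 26.67 [-0.35 -0.13 -0.03] F -0.36 [-0. -0.]
[ 0.32 -0.09  0.11] [np.int64(326), np.int64(328), np.int64(330), np.int64(331), np.int64(332)]
w11 [326, 328, 329, 330, 331]
w10 [325, 327, 329, 330, 332]
```

Run:
```python
from h import *
from rig import bot
for phi in (.104,.096,.088,.08,.072,.064):
    h,F=arc(bot,phi,15,3); f=force(bot,5)
    s,c=snap(bot,'wrist','w13')
    g=c['image'].astype(int).sum(2)
    print(f.round(2),[300+int(np.argmax(g[300:345,u]<150)) for u in (160,190,220,250,270)])
    if h or F>1.3 : break
cv2.imwrite('pics/w13c.png',cv2.resize(c['image'][200:400,100:440],None,fx=2.3,fy=2.3,interpolation=cv2.INTER_CUBIC))
```

```text
0.104 False 27.05 [ 1.16  0.47 -0.42] F 1.2 [0.1 0. ]
[ 1.33  0.11 -0.24] [326, 328, 329, 330, 331]
0.096 False 27.43 [ 7.2   1.92 -1.86] F 7.35 [0.9 0.1]
[ 7.66  1.99 -1.87] [326, 328, 329, 330, 331]
```

View pics/w13c.png

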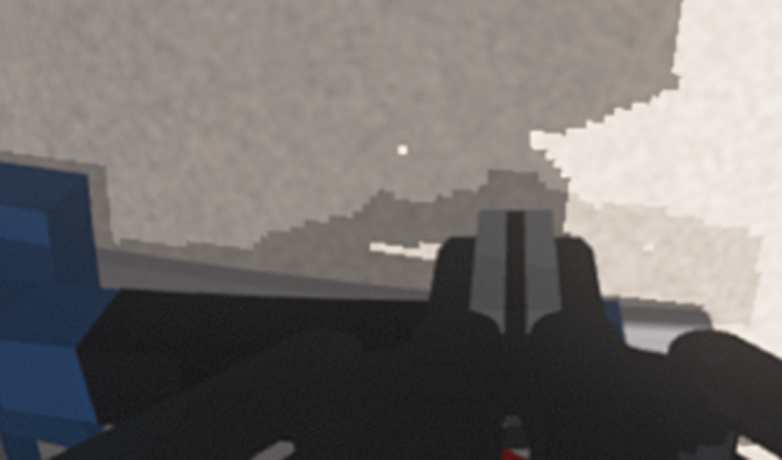

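The force jumped at 0.096 rad, so this is the stop; the handle had already gone over centre at about 0.155. I'm backing off now and checking that it stays locked.

Run:
```python
from h import *
from rig import bot
p,q,n=hpose(.112,125,0,58); bot.servo_line(p,q,speed=60); print(force(bot).round(2))
p,q,n=hpose(.112,125,25,58); bot.servo_line(p,q,speed=100)
bot.dwell(.4); s,c=snap(bot,'wrist','w14'); snap(bot,'scene','sc14');print(s['clock'],force(bot).round(2))
cv2.imwrite('pics/sc14c.png',cv2.resize(load('sc14')[1]['image'][160:320,80:330],None,fx=3,fy=3,interpolation=cv2.INTER_CUBIC))
```

```text
[-0.21  0.22 -0.04]
28.6167 [ 0.16 -0.21  0.17]
```

View pics/w14.png

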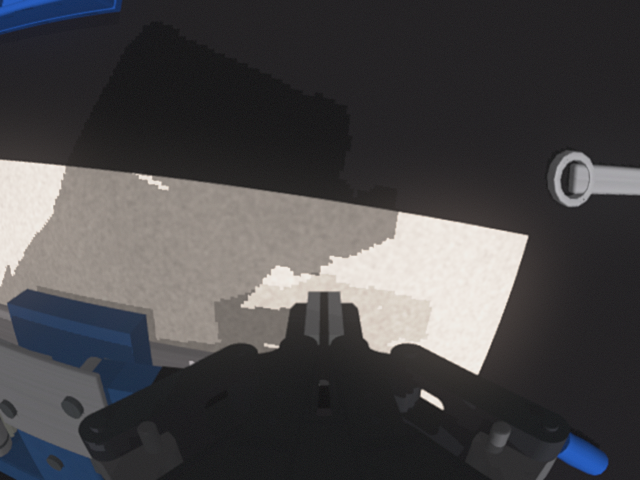

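View pics/sc14c.png

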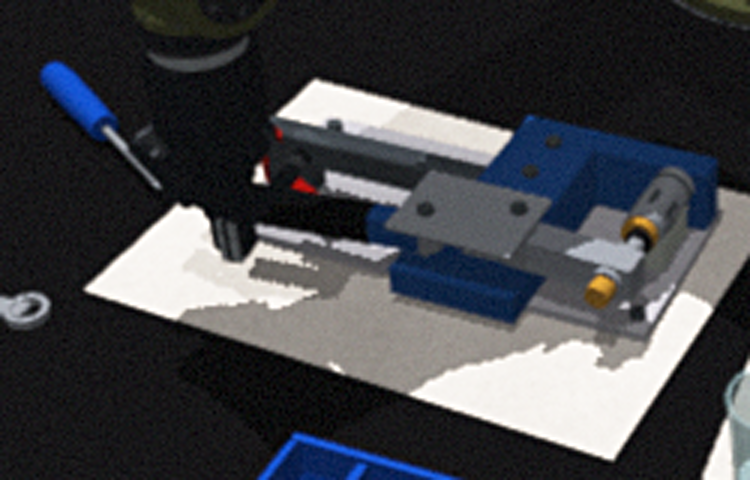

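The handle stays in with the hand off; the pad is on the cap at crop (642,240). I'll view it from above.

Run:
```python
from h import *
from rig import bot
p,q,n=hpose(.112,125,25,130); bot.servo_line(p,q,speed=150)
bot.move_to([500,-70,240],down(0)); bot.dwell(.2); s,c=snap(bot,'wrist','w15'); print(s['clock'],s['ee_pos'])
cv2.imwrite('pics/w15c.png',cv2.resize(c['image'][0:200,180:440],None,fx=3,fy=3,interpolation=cv2.INTER_CUBIC))
```

```text
30.7667 [500.09604457 -70.28505924 239.51605122]
```

View pics/w15.png

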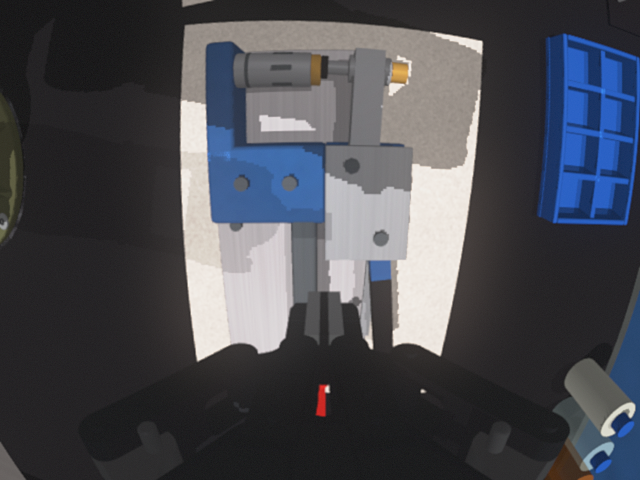

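View pics/w15c.png

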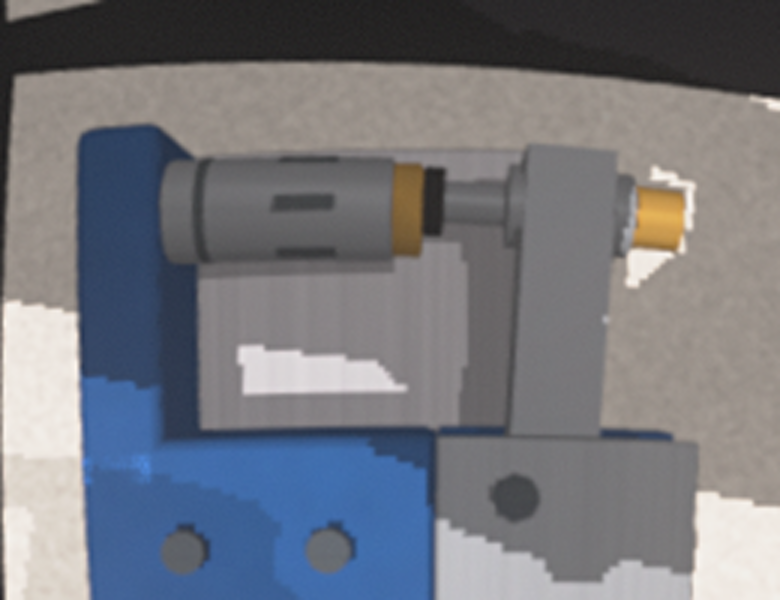

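Locked: the cap now shows about 8 mm of brass (crop 392–422, scale 3.7 px/mm), so it is home, with the part against the anvil and the pad pressed on. Next is the release lever.

```bash
cat >> h.py <<'E'
LP=W((-5,-212,0))
def lpose(t,r,gap,z):
    a=-t+YAW
    u=np.array([np.sin(a),-np.cos(a),0]); n=np.array([-np.cos(a),-np.sin(a),0])
    p=LP+u*r-n*(5+11+gap); p[2]=z
    return p,down(a-np.pi/2),n
E
python3 - <<'E'
from h import *
from rig import bot
p,q,n=lpose(0,48,22,140); bot.move_to(p,q)
p,q,n=lpose(0,48,22,58); bot.servo_line(p,q,speed=120,until_force=10); bot.dwell(.1)
s=bot.read_state();print(s['clock'],s['ee_pos'],p,force(bot).round(2))
p,q,n=lpose(0,48,3,58); print(bot.servo_line(p,q,speed=50,until_force=5)); print(force(bot).round(2))
snap(bot,'scene','sc16');s,c=snap(bot,'wrist','w16')
cv2.imwrite('pics/sc16c.png',cv2.resize(load('sc16')[1]['image'][160:320,80:330],None,fx=3,fy=3,interpolation=cv2.INTER_CUBIC))
E
```

```text
32.875 [ 534.35832996 -290.13226134   59.03201647] [ 533.91581096 -289.91069699   58.        ] [ 0.24  0.18 -0.18]
False
[-0.24 -0.   -0.28]
```

View pics/sc16c.png

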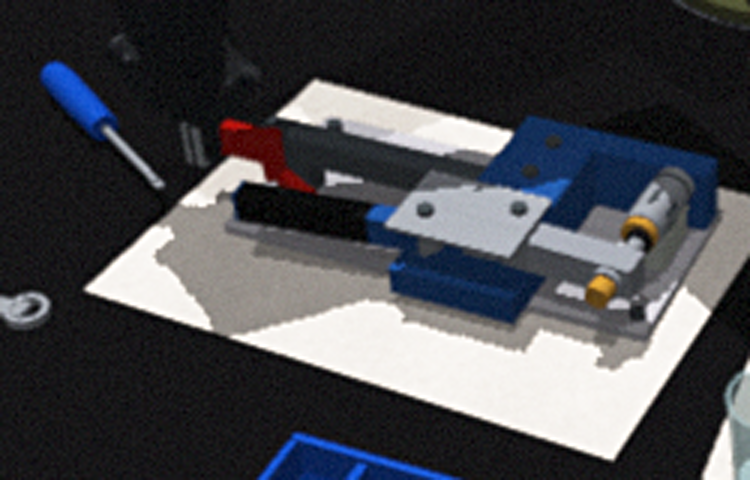

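View pics/w16.png

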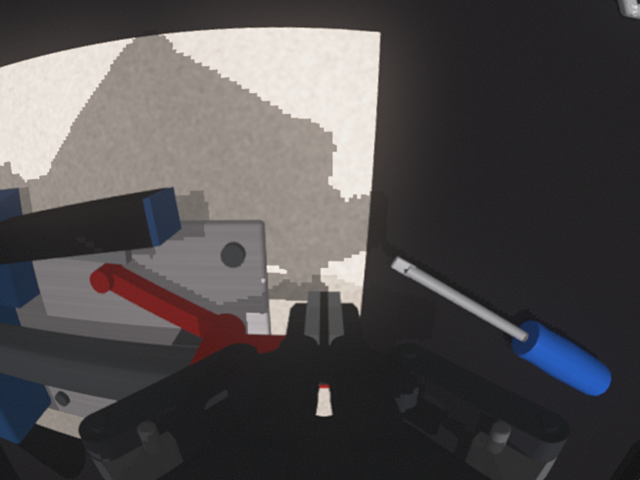

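Run:
```python
from h import *
s,c=load('sc16')
P=lambda p:((proj(c,p)-[80,160])*3).round(0)
print('tip',P(s['ee_pos']-[0,0,19]),s['ee_pos'])
print('tab end top',P(W((-5,-270,63))),P(W((-5,-270,37))),'pivot',P(W((-5,-212,63))),'fixed handle end',P(W((-8,-225,63))))
s2,c2=load('w16')
print('tab end in wrist',proj(c2,W((0,-270,63)),s2),'pivot',proj(c2,W((-5,-212,63)),s2), 'tip',proj(c2,s2['ee_pos']-[0,0,19],s2))
for u,v in((112,281),(165,215),(262,222)):print(atz(c2,u,v,60 if v!=222 else 10,s2)-CL)
```

```text
tip [201. 160.] [ 514.96326475 -289.96778686   58.16604226]
tab end top [199. 117.] [204. 146.] pivot [266. 134.] fixed handle end [253. 128.]
tab end in wrist [348.46724311 367.39472305] pivot [208.43925931 372.84926768] tip [323.55730834 308.61472262]
[  34.17163675 -173.9538548    60.        ]
[  61.15204253 -203.01667698   60.        ]
[  44.60997214 -230.38088867   10.        ]
```

Fingers are beside the tab on its +x side, with the plate corner reprojecting to within 0.5 mm of the model. Pushing the lever by feel now.

Run:
```python
from h import *
from rig import bot
pk=0
for t in np.arange(0,.50,.05):
    p,q,n=lpose(t,48,0,58)
    h=bot.servo_line(p,q,speed=40,until_force=12)
    f=force(bot,4);s=bot.read_state();F=-f@n;pk=max(pk,F)
    print(round(t,2),h,round(s['clock'],2),f.round(2),'F',round(F,2),flush=True)
    if h or F>14 or (pk>3 and F<1.2): break
snap(bot,'scene','sc17')
cv2.imwrite('pics/sc17c.png',cv2.resize(load('sc17')[1]['image'][160:320,80:330],None,fx=3,fy=3,interpolation=cv2.INTER_CUBIC))
```

```text
0.0 False 33.88 [0.22 0.03 0.13] F 0.22
0.05 False 34.16 [ 0.84 -0.5   0.03] F 0.87
0.1 False 34.44 [ 0.31 -0.31  0.05] F 0.34
0.15 False 34.73 [ 0.18 -0.26 -0.21] F 0.22
0.2 False 35.01 [0.84 0.12 0.06] F 0.8
0.25 False 35.29 [ 0.47 -0.31 -0.86] F 0.53
0.3 False 35.58 [ 0.97  0.02 -0.28] F 0.92
0.35 False 35.86 [ 0.42 -0.68  0.1 ] F 0.63
0.4 False 36.14 [ 0.59 -0.37 -0.55] F 0.69
0.45 False 36.42 [ 0.3  -0.17 -0.35] F 0.35
```

View pics/sc17c.png

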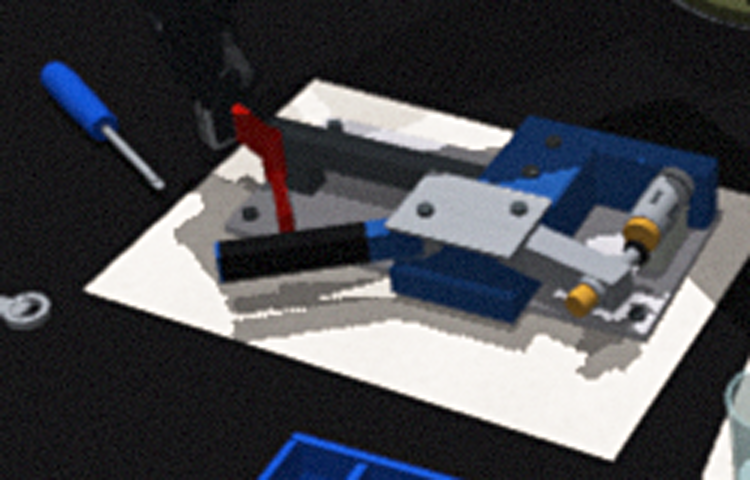

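The lever swung and the handle has sprung open (crop (295,250)); the pad is off the cap. Retreating and checking.

Run:
```python
from h import *
from rig import bot
p,q,n=lpose(.45,48,12,58); bot.servo_line(p,q,speed=80)
p,q,n=lpose(0,48,30,58); bot.servo_line(p,q,speed=100)
p[2]=150; bot.servo_line(p,q,speed=150)
bot.move_to([500,-70,240],down(0)); bot.dwell(.3); s,c=snap(bot,'wrist','w18'); print(s['clock'],s['ee_pos'])
cv2.imwrite('pics/w18c.png',cv2.resize(c['image'][0:200,180:440],None,fx=3,fy=3,interpolation=cv2.INTER_CUBIC))
```

```text
39.575 [500.02791154 -70.34733427 239.71906731]
```

View pics/w18c.png

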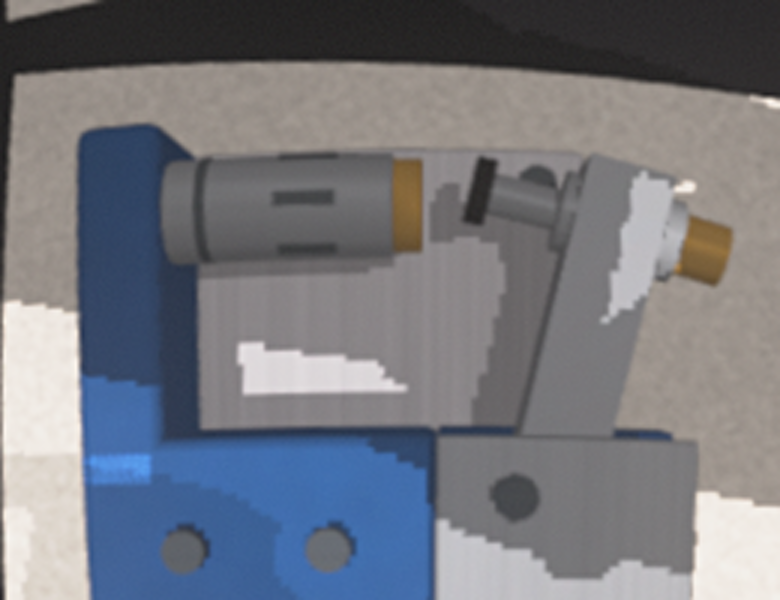

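View pics/w18.png

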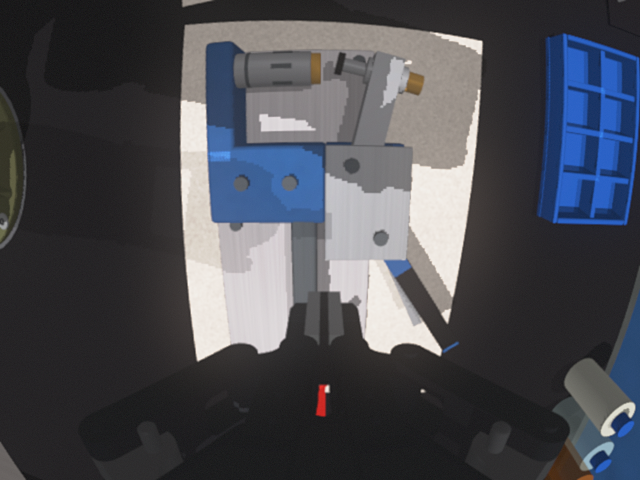

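The gap from cap (crop x=422) to pad (x≈472) is about 13 mm. The cap shows 8 mm of brass, so it is home, and the part lies in the saddle. The lever is back and the arm is clear, so I'm handing in.

Run:
```python
from rig import bot
print(bot.finish_job(), bot.read_state()['clock'])
```

```text
the job is handed in; nothing more can be done
the job is handed in; nothing more can be done
```

The job is handed in at about 40 s of the 72 s allowed, and the last checks all looked right; the rig gives no verdict.

- **Placing:** I laid the steel cylinder in the saddle, cap towards the moving jaw. Depth fit afterwards gave its axis at z 50.3 mm, parallel to the clamp within 0.01 rad, and the cap about 4 mm proud.
- **Closing:** I swung the handle shut in small steps by feel. The push peaked at about 6.7 N and fell to nothing near 0.15 rad. I kept stepping because the camera seemed to show the bar still against the fingers. At 0.096 rad I met the stop and read about 7.7 N, so I backed off at once. That is under the 18 N limit, but it was a light bump on the stop that you wanted avoided.
- **Locked:** With the hand off, the handle stayed in. The cap showed 8 mm of brass, which is fully home, with the pad pressed on it.
- **Release:** I pushed the red lever to about 0.45 rad. The averaged forces never rose above 1 N, so I did not feel the release and confirmed it from the pictures: the handle and jaw had sprung open.
- **Last view:** The part lies in the saddle against the anvil with the cap home and the pad about 13 mm off. The arm is clear and nothing is touching.

I never moved near the two beakers, but I did not measure them again at the end.

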